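# Put the washed tiffin back together

## Task

Put the washed tiffin back together on its carrier base: stand the widest tin in the base's ring, then the middle-sized tin on top of it, then the narrowest tin on that, and last close the stack with the knobbed lid, in that order. Each piece must sit upright and fully home in the one below, and be let go. Leave the orange cup, the abacus and the two dice where they are.

Things in the scene. Friction and masses are not known exactly. Their poses are not given: they have to be found in the camera images.
- wide_tin_mid (a point): Widest open round steel tin, loose, 60 mm tall. Point at its centre, on the axis 30 mm above its underside; z up. From below: foot 60 mm across and 8 mm high, lower edge chamfered; flange 71 mm across, 8 to 11 mm up; body 68 mm outside, 63 mm inside, wall 2.5 mm. The foot goes into the carrier's socket, the flange rests on the ring: centre then 22 mm above carrier_seat. 150 g.
- middle_tin_mid (a point): Middle-sized open round steel tin, loose, 52 mm tall. Point at its centre, on the axis 26 mm above its underside; z up. From below: foot 59 mm across and 8 mm high, lower edge chamfered; flange 68 mm across, 8 to 11 mm up; body 58 mm outside, 53 mm inside, wall 2.5 mm. The foot goes into the wide tin's mouth, the flange rests on its rim: centre then 48 mm above that tin's centre. 120 g.
- narrow_tin_mid (a point): Narrowest open round steel tin, loose, 46 mm tall. Point at its centre, on the axis 23 mm above its underside; z up. From below: foot 49 mm across and 8 mm high, lower edge chamfered; flange 58 mm across, 8 to 11 mm up; body 48 mm outside, 43 mm inside, wall 2.5 mm. The foot goes into the middle tin's mouth, the flange rests on its rim: centre then 41 mm above that tin's centre. 100 g.
- tin_lid_mid (a point): Round steel lid, loose, 36 mm tall. Point at its centre, on the axis 18 mm above its underside; z up. From below: foot 39 mm across and 8 mm high, lower edge chamfered; disc 52 mm across, 8 to 11 mm up; upright black knob 22 mm across, 11 to 36 mm up. The foot goes into the narrow tin's mouth, the disc rests on its rim: centre then 33 mm above that tin's centre. 60 g.
- carrier_seat (a point): Carrier base, fixed to the desk: steel ring 84 mm across, 13 mm high, with a socket 65 mm across and 10 mm deep. Point on the socket's axis at the ring's top, 13 mm above the desk; z up. Its U-shaped bail lies flat on the desk along the base's own -x (roughly towards the robot): 90 mm wide, reaching 146 mm from the axis, at most 13 mm high.
- cup: Loose orange plastic cup, open, 72 mm across at the rim, 90 mm tall, standing upright. Origin at the centre of its underside. Leave it where it is.
- abacus: Loose blue plastic abacus lying flat, 110 mm along its own x, 160 mm along its own y, 22 mm high. Origin at the centre of its underside. Leave it where it is.
- die_a_mid (a point): First of two alike loose wooden dice, 20 mm cubes. Point at its centre. Leave it where it is.
- die_b_mid (a point): Second of the two wooden dice, a 20 mm cube. Point at its centre. Leave it where it is.
Not all that is in view belongs to the job. Leave any blue, purple or red look-alike of the part that bears tin_lid_mid alone.

How it is judged:
By the outcome, as a careful person would: the job done as asked, in the order asked, and still so for the second after the job is handed in, with the robot touching nothing.
It also fails if it takes over 104 s, if anything falls off the work surface, if the arm or the gripper's body presses on something with over 40 N, if the wrist force passes 120 N, or if a joint passes its speed limit or range.

## Robot

A 6-joint arm with a two-finger parallel gripper is mounted at the origin on the work surface. World frame = base frame: x ahead of the robot, y to its left, z up, the work surface at z = 0. Lengths are in m, angles in rad, forces in N, time in s.
With the tool pointing down it reaches from about 0.4 to 0.825 m from the base axis. Payload 7 kg.
Tool frame: the origin (TCP) lies at the very end of the fingers, on their centre line; the grasp point (between the pads) lies 19 mm behind it; z points along the fingers, y is the direction in which the jaws open and shut (so a half turn about z gives the same grasp; the last joint's range is limited). The gripper opens to 88 mm and grips with 3 to 60 N. Pads are 19 mm wide; open, the fingers measure 130 mm over their backs; the gripper's body (78 mm by 193 mm) begins 47 mm behind the grasp point.
Start: joints at [-0.896, 0.359, 0.012, 0, -1.224, -0.288], TCP at [0.255, -0.625, 0.191] pointing down, gripper open.
Joint ranges: [-3.07, 3.07], [-1.43, 2.12], [-1.02, 1.25], [-3.03, 1.67], [-3.05, -0], [-3.03, 3.03]. Speed limits (rad/s): [2.39, 2.39, 3.01, 3.14, 3.14, 3.14].

## Interface

Orientations are given as [roll, pitch, yaw] about the fixed x, y, z axes, in that order (R = Rz(yaw) Ry(pitch) Rx(roll)).
In Python, from station import arm, eyes, job, outline_of gives the robot as it stands.
- The arm moves only by the tool apply_moves, never from a script. Its argument "moves" is a list of rows, each a list of 5 numbers: the opening, from -1 (shut) to 1 (fully open), then the shift along the tool's x, y, z in m, then the turn about the tool's z in rad. A call has 1 to 12 rows; each row shifts and turns the commanded pose from where the row before left it, along the tool's axes as they then stand; what a row does not reach is not made up. A row lasts 1/12 s, in which the tool goes at most 41.7 mm and 7.16 degrees, less where a joint would pass 70% of its speed; a pose out of reach is approached as far as the arm can. A call with a gripper value outside its range is refused whole. The fingers move at their own pace and stop on an object; "newtons" is the grip in N (left out, the last holds). Time passes only in rows, so rows that do not move let the fingers close. It gives the time, the measured TCP pose, the force and the opening at its end, in the units of the state.
- arm.get_state(): the state, without advancing time (a new reading comes with each control period).
- eyes.grab_frame(name): name is "scene" or "side" or "wrist"; returns a dict with "color" (420x560x3 uint8, red, green, blue), "z_map" (420x560 float32, m along the optical axis (not along the pixel's ray), 0 where there is no reading), "camera_matrix" (3x3 intrinsics, pixels), "extrinsics" (4x4, takes a point from camera to world coordinates). Camera axes: x right, y up, looking along -z (the intrinsics and any distortion apply to the point x, -y, -z); pixel columns grow to the right and rows downward; lengths in m; the calibration is good to about 2 mm. A picture is of the moment at which its call begins.
- job.job_done(): hands the job in, once; it reports no verdict.
Trained networks look in a picture, given as the dict that the camera call returned (one of the last four; its "shot" number tells which), for a name from the list of things; names that differ only in an ending like _2 or _b are one class to them, and where a whole thing is asked for, a point or a joint stands for the part that bears it (a point fixed in the world has none). Each returns a list of dicts, best first, with "score" (0 to 1); they miss things now and then, are a little off and sometimes report something else, mostly with a low value. They report only what shows in the picture. A call takes as long as a camera call. They do not tell look-alikes from the thing itself.
- outline_of(label, picture): "region" (420x560 bool, what is visible of it) and "extent" ([left, top, right, bottom] in pixels, round what is visible of it).
The state is a dict: "t": time; "q": joint angles; "qd": joint speeds; "joint_efforts": joint torques, N m; "eef_pos": TCP position; "ee_rot": TCP orientation; "force": force on the tool from outside, world axes, zero at the start; "moment": the same for the moment, N m; "width": finger opening in m.
Only numpy, scipy, OpenCV 4.12 (cv2) and the standard library are available. Lean on these libraries where they do the work, as an engineer would, in place of code of your own. Each camera call takes 0.05 s, during which the arm holds its last target.

## Working session

There is one attempt and no reset: what is moved stays moved. The work goes in short steps, Python scripts to look and compute and a tool call to move; the robot and the scene stay as the last step left them, time stands still between calls to the robot, and variables do not carry over. Pictures are saved under pics/ and viewed, and the job is handed in when it is done.

Besides the shell and the picture viewer there is one more tool, called after ">>>" by a JSON object that holds its "method" and its "body". apply_moves: Moves the arm, as the interface text tells. Its arguments: {"type":"object","properties":{"moves":{"type":"array","items":{"type":"array","items":{"type":"number"}}},"newtons":{"type":"number"}},"required":["moves"]}

```bash
ls; mkdir -p pics; cat > h.py <<'E'
import numpy as np, cv2
from station import arm, eyes, job, outline_of
def save(n,f,crop=None,s=1):
    im=cv2.cvtColor(f["color"],cv2.COLOR_RGB2BGR)
    if crop: im=im[crop[1]:crop[3],crop[0]:crop[2]]
    if s!=1: im=cv2.resize(im,None,fx=s,fy=s,interpolation=cv2.INTER_CUBIC)
    cv2.imwrite(f"pics/{n}.png",im)
def cloud(f):
    z=f["z_map"];K=f["camera_matrix"];v,u=np.mgrid[:z.shape[0],:z.shape[1]]
    x=(u-K[0,2])/K[0,0]*z;y=(v-K[1,2])/K[1,1]*z
    P=np.stack([x,-y,-z,np.ones_like(z)],-1)@np.array(f["extrinsics"]).T
    P=P[...,:3];P[z<=0]=np.nan
    return P
E
python3 - <<'E'
from h import *
s=arm.get_state();print(s)
for n in ["scene","side","wrist"]:
    f=eyes.grab_frame(n);save(n+"0",f);print(n,f["camera_matrix"].tolist(),np.round(f["extrinsics"],3).tolist(),[k for k in f])
    P=cloud(f)
    for l in ["wide_tin_mid","middle_tin_mid","narrow_tin_mid","tin_lid_mid","cup","abacus","die_a_mid"]:
        for r in outline_of(l,f):
            m=r["region"];Q=P[m];Q=Q[~np.isnan(Q[:,0])]
            if len(Q): print(l,round(r["score"],2),r["extent"],np.round(np.percentile(Q,[3,50,97],axis=0),3).tolist())
E
```

```text
pics
{'t': 0.0, 'q': array([-8.95901388e-01,  3.59388537e-01,  1.10864828e-02, -3.34080393e-04,
       -1.22409092e+00, -2.88097595e-01]), 'qd': array([ 0.00097966, -0.00055638,  0.00111168, -0.00016367,  0.00027982,
       -0.00040521]), 'joint_efforts': array([ 6.00043259e-04, -5.82719064e+01,  2.93059140e+01,  6.99768886e+00,
        6.81325051e-03, -1.37835950e-04]), 'eef_pos': array([ 0.25439511, -0.62465636,  0.19033658]), 'ee_rot': array([ 3.13997257e+00, -1.52579792e-04, -2.75490896e+00]), 'force': array([-0.51976751,  0.52486704, -0.048474  ]), 'moment': array([-0.03506286,  0.02136956, -0.0480512 ]), 'width': 0.08776596652736875}
scene [[479.73995233838536, 0.0, 278.11812116448345], [0.0, 479.73995233838536, 210.0884895402676], [0.0, 0.0, 1.0]] [[0.498, -0.681, 0.538, 1.163], [0.867, 0.4, -0.297, -0.359], [-0.013, 0.614, 0.789, 0.9], [0.0, 0.0, 0.0, 1.0]] ['color', 'z_map', 'camera_matrix', 'extrinsics', 'shot']
wide_tin_mid 0.77 [394.1, 128.1, 420.8, 158.8] [[0.513, 0.331, 0.006], [0.544, 0.362, 0.034], [0.578, 0.397, 0.058]]
narrow_tin_mid 0.85 [373.5, 187.2, 397.1, 214.0
[... 2269 characters left out ...]
 [[0.516, -0.361, 0.006], [0.536, -0.339, 0.011], [0.557, -0.322, 0.037]]
cup 0.66 [341.6, 264.6, 374.1, 305.7] [[0.35, 0.214, 0.005], [0.379, 0.234, 0.056], [0.411, 0.28, 0.09]]
abacus 0.84 [183.6, 176.4, 227.9, 231.4] [[0.712, -0.106, -0.003], [0.766, -0.02, 0.016], [0.82, 0.05, 0.023]]
die_a_mid 0.52 [247.4, 166.8, 256.6, 174.5] [[0.638, -0.172, -0.0], [0.649, -0.153, 0.015], [0.661, -0.145, 0.022]]
wrist [[340.1968893990281, 0.0, 275.37243523279574], [0.0, 340.1968893990281, 212.77793817349624], [0.0, 0.0, 1.0]] [[-0.377, -0.891, -0.253, 0.187], [0.926, -0.363, -0.102, -0.653], [-0.001, -0.272, 0.962, 0.386], [0.0, 0.0, 0.0, 1.0]] ['color', 'z_map', 'camera_matrix', 'extrinsics', 'shot']
```

View pics/scene0.png

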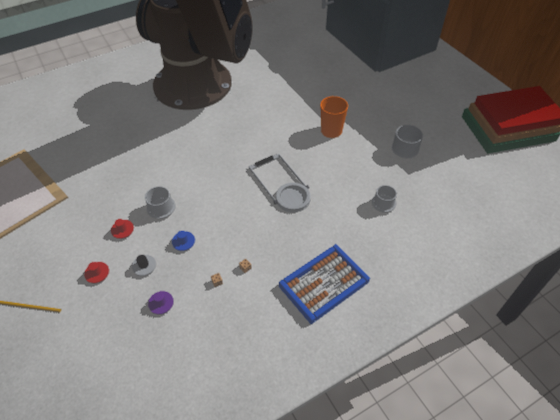

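View pics/side0.png

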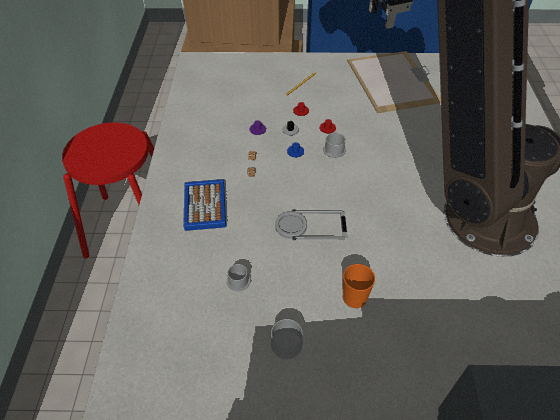

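View pics/wrist0.png

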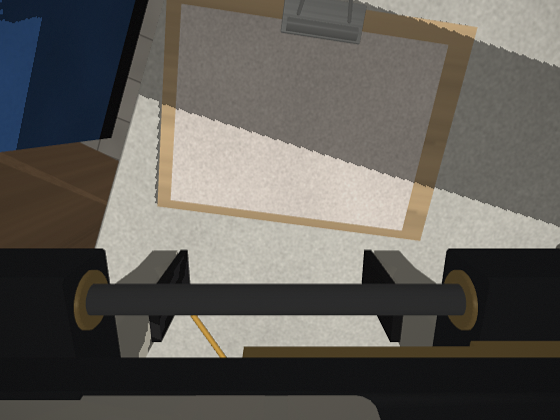

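Lid candidates in the scene view:
- red (122,229)
- red (96,272)
- blue (183,240)
- purple (161,302)
- bare steel disc with black knob (145,265)

Only the last fits. I'll confirm it in a crop and fit circles.

```bash
cat >> h.py <<'E'
from scipy.optimize import least_squares
def fit(pts,R):
    c0=np.median(pts,axis=0)
    r=least_squares(lambda c:np.hypot(pts[:,0]-c[0],pts[:,1]-c[1])-R,c0,loss="soft_l1",f_scale=0.001)
    return r.x, np.sqrt(np.median(r.fun**2))
def near(P,c,r,zlo,zhi):
    Q=P.reshape(-1,3);Q=Q[~np.isnan(Q[:,0])]
    return Q[(np.hypot(Q[:,0]-c[0],Q[:,1]-c[1])<r)&(Q[:,2]>zlo)&(Q[:,2]<zhi)]
E
python3 - <<'E'
from h import *
G={"wide":((.543,.365),.06,.057,.064,.03275),"mid":((.40,-.25),.05,.049,.056,.02775),"nar":((.66,.206),.05,.043,.05,.02275),"lidknob":((.54,-.345),.035,.034,.04,0),"carrier":((.515,.055),.07,.010,.017,.037)}
for n in ["scene","side"]:
    f=eyes.grab_frame(n);P=cloud(f)
    if n=="scene": save("lidcrop",f,(80,190,220,320),4)
    else: save("carcrop",f,(240,180,380,260),5); print("seat px",P[224,292],P[224,345])
    for k,(c,r,a,b,R) in G.items():
        Q=near(P,c,r,a,b)
        if len(Q)<5: print(n,k,len(Q));continue
        if R: print(n,k,len(Q),fit(Q[:,:2],R),"mid-range",(Q.min(0)+Q.max(0))/2,(Q.max(0)-Q.min(0)))
        else: print(n,k,len(Q),Q.mean(0),(Q.min(0)+Q.max(0))/2)
E
```

```text
scene wide 49 (array([0.54538147, 0.36328523]), np.float64(0.0007567525689083851)) mid-range [0.54523897 0.36391129 0.05938833] [0.06852886 0.06627642 0.0046697 ]
scene mid 57 (array([ 0.40654081, -0.25929517]), np.float64(0.0008193274151601995)) mid-range [ 0.40603    -0.25912765  0.05067423] [0.0588069  0.05593579 0.0033222 ]
scene nar 56 (array([0.6627639 , 0.20349876]), np.float64(0.0009339752817575697)) mid-range [0.66306725 0.20289728 0.04523069] [0.04737754 0.04908467 0.00445349]
scene lidknob 30 [ 0.53900349 -0.35047113  0.03507009] [ 0.53865076 -0.35016992  0.03612654]
scene carrier 196 (array([0.535874  , 0.02914877]), np.float64(0.0022525699020799583)) mid-range [0.51312284 0.03127826 0.01310279] [0.13052992 0.08849461 0.00612951]
seat px [0.528222   0.02906766 0.00225224] [0.38909145 0.03507897 0.01207281]
side wide 117 (array([0.54125052, 0.36927074]), np.float64(0.0007396361546052541)) mid-range [0.54069906 0.36989334 0.0601076 ] [0.06603347 0.06826033 0.0061874 ]
side mid 32 (array([ 0.40162826, -0.2536272 ]), np.float64(0.0009892346979481082)) mid-range [ 0.40237597 -0.25332593  0.05212798] [0.05298479 0.05718695 0.00620619]
side nar 59 (array([0.65886154, 0.20927776]), np.float64(0.0007910905755438048)) mid-range [0.65859792 0.2094332  0.04587809] [0.04683582 0.04712681 0.00542735]
side lidknob 18 [ 0.53615195 -0.34270269  0.03610831] [ 0.53495234 -0.34187691  0.03672413]
side carrier 244 (array([0.53187505, 0.0341987 ]), np.float64(0.002910516444883808)) mid-range [0.5147462  0.03333814 0.01344409] [0.11717904 0.09189599 0.00682095]
```

View pics/lidcrop.png

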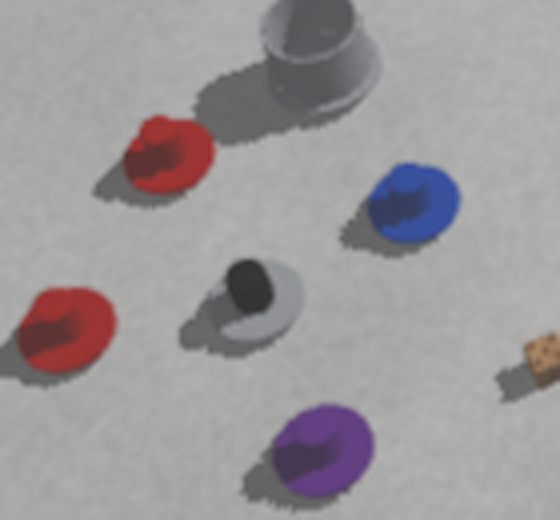

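View pics/carcrop.png

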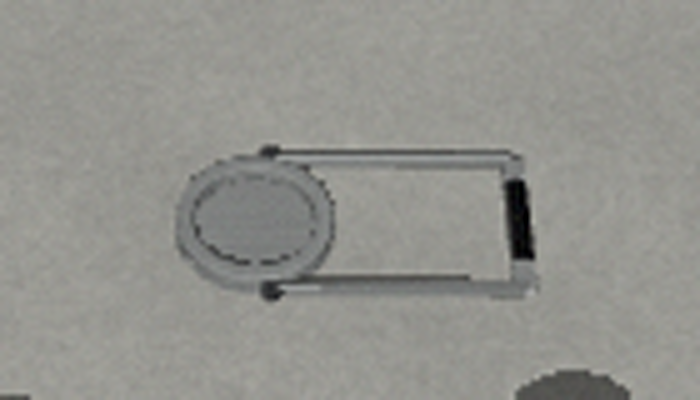

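The crop confirms it: the steel disc with the black knob (crop 255,295) is the real lid. The carrier ring is at side pixel (292,224). The scene and side cameras differ by a constant of about (4,-6) mm, so the wrist camera will settle it over the carrier.

>>> {"method": "apply_moves", "body": {"moves": [[1,0,0,0,0.0967],[1,0,0,0,0.0967],[1,0,0,0,0.0967],[1,0,0,0,0.0967],[1,-0.0139,0.0328,0,0],[1,-0.0139,0.0328,0,0],[1,-0.0139,0.0328,0,0],[1,-0.0139,0.0328,0,0],[1,-0.0139,0.0328,0,0],[1,-0.0139,0.0328,0,0],[1,-0.0139,0.0328,0,0],[1,-0.0139,0.0328,0,0]]}}

```text
t: 2.3
eef_pos: [0.3662, -0.3612, 0.1915]
ee_rot: [-3.141, 0.001, 3.141]
force: [0.7, -0.3, 0.3]
width: 0.0875
```

>>> {"method": "apply_moves", "body": {"moves": [[1,-0.0139,0.0328,0,0],[1,-0.0139,0.0328,0,0],[1,-0.0139,0.0328,0,0],[1,-0.0139,0.0328,0,0],[1,-0.0139,0.0328,0,0],[1,-0.0139,0.0328,0,0],[1,-0.0139,0.0328,0,0],[1,-0.0139,0.0328,0,0],[1,-0.0139,0.0328,0,0],[1,-0.0139,0.0328,0,0],[1,0,0,0,0],[1,0,0,0,0]]}}

```text
t: 3.3
eef_pos: [0.5053, -0.0331, 0.1911]
ee_rot: [-3.142, -0.0, -3.139]
force: [-0.7, 0.0, -0.6]
width: 0.0873
```

>>> {"method": "apply_moves", "body": {"moves": [[1,-0.0139,0.0328,0,0],[1,-0.0139,0.0328,0,0],[1,0,0,0,0],[1,0,0,0,0]]}}

```text
t: 3.63
eef_pos: [0.5327, 0.0312, 0.191]
ee_rot: [-3.141, -0.001, -3.14]
force: [1.0, -1.0, -1.1]
width: 0.0877
```

```bash
python3 - <<'E'
from h import *
f=eyes.grab_frame("wrist");save("w1",f);P=cloud(f);print(arm.get_state()["eef_pos"],arm.get_state()["q"])
Q=near(P,(.535,.032),.06,.010,.016);print(len(Q),Q.min(0),Q.max(0));print(fit(Q[:,:2],.037))
z=near(P,(.535,.032),.02,-.01,.03);print("floor z",np.median(z,0))
np.savez("w1.npz",**{k:f[k] for k in f})
E
```

```text
[0.53223901 0.03046517 0.19103284] [ 4.25165075e-01  1.25737032e-01 -2.99537505e-01 -5.21163656e-05
 -1.14630818e+00 -1.99563392e+00]
2003 [ 0.49169152 -0.01701533  0.01001959] [0.5765141  0.07864902 0.01599071]
(array([0.53400352, 0.03111334]), np.float64(0.0027183185696878012))
floor z [0.5349541  0.0318514  0.00424653]
```

View pics/w1.png

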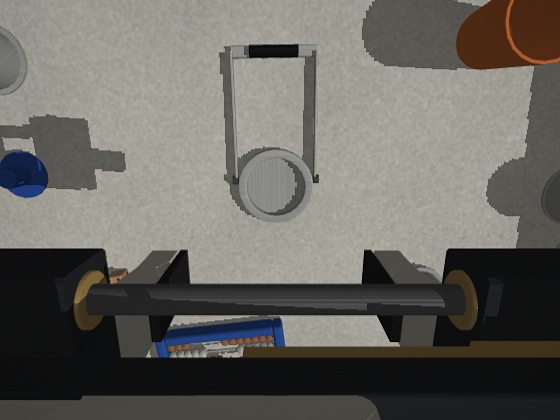

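```bash
cat >> h.py <<'E'
def ring(Q,r0,r1,c):
    # annulus fit: penalise points outside [r0,r1]
    def res(c):
        d=np.hypot(Q[:,0]-c[0],Q[:,1]-c[1]);return np.maximum(d-r1,0)+np.maximum(r0-d,0)
    r=least_squares(res,c,loss="soft_l1",f_scale=.0005,diff_step=1e-3);return r.x
E
python3 - <<'E'
from h import *
f=dict(np.load("w1.npz"));P=cloud(f)
Q=near(P,(.534,.0315),.0445,.0105,.016)[:,:2]
for a,b in ((.0325,.042),(.0345,.040),(.036,.038)): print(ring(Q,a,b,np.array([.534,.031])))
for n in ["scene","side"]:
    f=eyes.grab_frame(n);P=cloud(f);c=np.array([.5345,.0315])
    for i in range(3):
        Q=near(P,c,.0445,.0105,.016)[:,:2];c=ring(Q,.0345,.040,c)
    print(n,len(Q),c)
    if n=="scene":
        print(fit(near(P,(.543,.365),.06,.057,.064)[:,:2],.03275))
E
```

```text
[0.53475318 0.0312298 ]
[0.53455503 0.03118619]
[0.53449454 0.03115903]
scene 172 [0.5372718  0.02811261]
(array([0.54540125, 0.36337431]), np.float64(0.0008653995306961939))
side 168 [0.53237733 0.03387671]
```

The wrist fit puts the carrier at (0.5346, 0.0312). The scene/side mean is (0.5348, 0.0310), so the averages can be trusted. Next, the wide tin at (0.5433, 0.3663).

>>> {"method": "apply_moves", "body": {"moves": [[1,-0.0011,0.0335,0,0],[1,-0.0011,0.0335,0,0],[1,-0.0011,0.0335,0,0],[1,-0.0011,0.0335,0,0],[1,-0.0011,0.0335,0,0],[1,-0.0011,0.0335,0,0],[1,-0.0011,0.0335,0,0],[1,-0.0011,0.0335,0,0],[1,-0.0011,0.0335,0,0],[1,-0.0011,0.0335,0,0],[1,0,0,0,0],[1,0,0,0,0]]}}

```text
t: 4.78
eef_pos: [0.5436, 0.3662, 0.1906]
ee_rot: [-3.141, -0.001, -3.141]
force: [-0.1, -0.6, -0.5]
width: 0.0877
```

```bash
python3 - <<'E'
from h import *
f=eyes.grab_frame("wrist");save("w2",f);P=cloud(f);print(arm.get_state()["eef_pos"],arm.get_state()["q"])
Q=near(P,(.543,.366),.06,.057,.064);print(len(Q),fit(Q[:,:2],.03275),(Q.min(0)+Q.max(0))/2)
E
```

```text
[0.5435864  0.36514575 0.19091751] [ 8.88731223e-01  3.26578550e-01 -3.57796849e-02 -4.07464898e-05
 -1.20931006e+00 -2.45969402e+00]
626 (array([0.54327746, 0.36750729]), np.float64(0.000705821616063606)) [0.54371503 0.36758232 0.0602555 ]
```

View pics/w2.png

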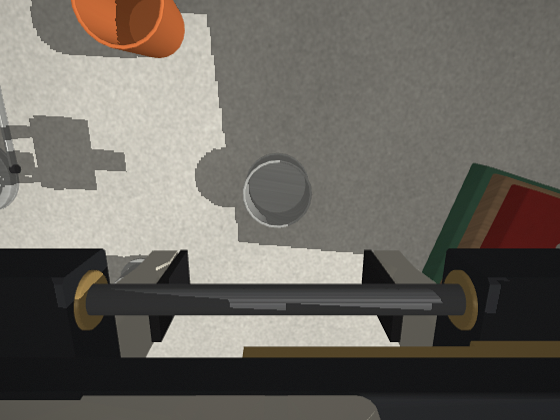

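The wide tin is at wrist pixel (277,190), fit (0.5433, 0.367), centred under the gripper. Nothing sits near the fingers. Descending and gripping.

>>> {"method": "apply_moves", "body": {"moves": [[1,0,0.001,0.02,0],[1,0,0,0.02,0],[1,0,0,0.02,0],[1,0,0,0.02,0],[1,0,0,0.02,0],[1,0,0,0.02,0],[1,0,0,0.02,0],[1,0,0,0.014,0],[1,0,0,0.01,0],[1,0,0,0,0]], "newtons": 20}}

```text
t: 5.67
eef_pos: [0.543, 0.3644, 0.0255]
ee_rot: [-3.139, -0.002, 3.14]
force: [0.7, -0.2, -0.9]
width: 0.0875
```

>>> {"method": "apply_moves", "body": {"moves": [[-1,0,0,0,0],[-1,0,0,0,0],[-1,0,0,0,0],[-1,0,0,0,0],[-1,0,0,0,0],[-1,0,0,0,0]], "newtons": 20}}

```text
t: 6.17
eef_pos: [0.5437, 0.3671, 0.0278]
ee_rot: [3.141, 0.0, -3.141]
force: [0.3, 0.3, 0.8]
width: 0.0532
```

Width 53 mm is less than the 68 mm body, so something is off. Looking.

```bash
python3 - <<'E'
from h import *
f=eyes.grab_frame("wrist");save("w3",f);print(arm.get_state())
f=eyes.grab_frame("side");save("s3",f,(220,260,360,400),4)
P=cloud(f);Q=near(P,(.543,.366),.06,.057,.064)
print(len(Q))
E
```

```text
{'t': 6.2167, 'q': array([ 8.90599522e-01,  4.65190489e-01, -2.25956876e-01, -6.72071062e-06,
       -8.79130285e-01, -2.46127072e+00]), 'qd': array([-0.00019363,  0.00298574, -0.00320206,  0.00035967,  0.00017361,
       -0.0004988 ]), 'joint_efforts': array([-3.23373685e-02, -6.10168576e+01,  2.39867288e+01,  5.65104827e+00,
       -7.91449472e-02,  2.88615911e-04]), 'eef_pos': array([0.54364963, 0.36706166, 0.02762103]), 'ee_rot': array([ 3.14118619e+00,  3.22244332e-04, -3.14147187e+00]), 'force': array([-0.24949679,  0.10136309,  0.1536137 ]), 'moment': array([-0.00314331, -0.03342533, -0.07571423]), 'width': 0.04897329637428852}
20
```

View pics/w3.png

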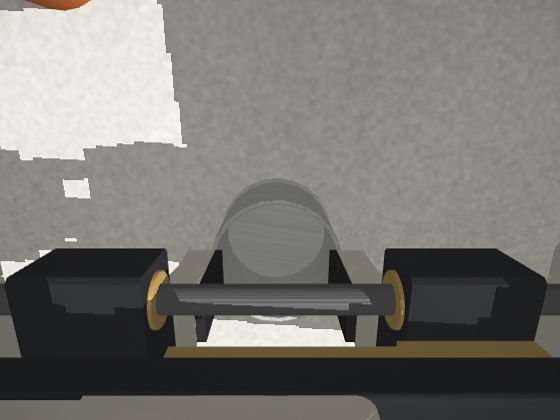

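View pics/s3.png

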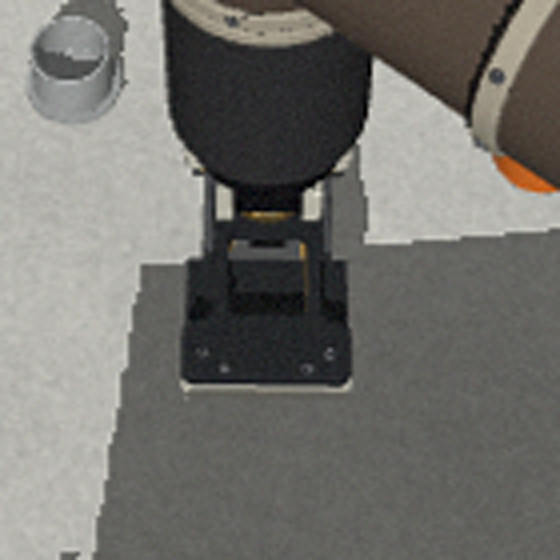

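```bash
python3 - <<'E'
from h import *
f=eyes.grab_frame("wrist");save("w4",f);P=cloud(f);s=arm.get_state();print(s["t"],s["width"],s["eef_pos"],s["force"])
for uv in [(277,182),(277,203),(277,240),(216,250),(340,250),(215,280),(205,335),(345,280),(352,335),(277,325),(277,300)]:
    print(uv,np.round(P[uv[1],uv[0]],4))
Q=near(P,(.543,.366),.06,.056,.064);print(len(Q),fit(Q[:,:2],.03275),Q.min(0),Q.max(0))
E
```

```text
6.3167 0.04122342184091518 [0.54357373 0.3669757  0.02738916] [ 0.88155085 -0.30558294  0.52734577]
(277, 182) [0.5101 0.3681 0.0135]
(277, 203) [0.5114 0.3679 0.0616]
(277, 240) [0.5488 0.3681 0.0125]
(216, 250) [0.5331 0.3383 0.0686]
(340, 250) [0.5329 0.3983 0.069 ]
(215, 280) [0.5343 0.3428 0.0977]
(205, 335) [0.5497 0.3407 0.112 ]
(345, 280) [0.5329 0.3946 0.1004]
(352, 335) [0.5434 0.3936 0.1208]
(277, 325) [0.6207 0.3683 0.0007]
(277, 300) [0.5142 0.3675 0.1477]
1305 (array([0.54341878, 0.36755434]), np.float64(0.0006454504678170755)) [0.50956422 0.33476902 0.05601683] [0.57781472 0.40002714 0.06391324]
```

View pics/w4.png

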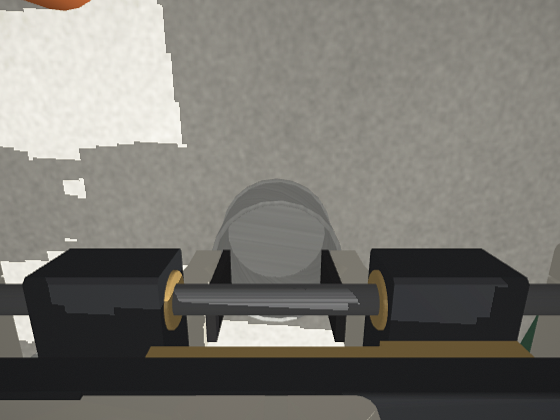

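```bash
python3 - <<'E'
from h import *
f=eyes.grab_frame("scene");save("c4",f,(330,60,480,200),4);P=cloud(f);s=arm.get_state();print(s["t"],s["width"])
K=f["camera_matrix"];E=np.linalg.inv(f["extrinsics"])
def pr(p):
    c=E@np.r_[p,1];return K[0,0]*c[0]/-c[2]+K[0,2],K[1,1]*-c[1]/-c[2]+K[1,2]
e=s["eef_pos"]
for p in [e,e+[0,0,.06],[.543,.367,0],[.543,.367,.06]]:
    u=pr(p);print(np.round(p,3),np.round(u),"crop",np.round((np.array(u)-[330,60])*4))
E
```

```text
6.3667 0.03750203207641953
[0.544 0.367 0.027] [407. 142.] crop [309. 328.]
[0.544 0.367 0.087] [412. 124.] crop [328. 258.]
[0.543 0.367 0.   ] [405. 149.] crop [300. 358.]
[0.543 0.367 0.06 ] [410. 132.] crop [319. 290.]
```

View pics/c4.png

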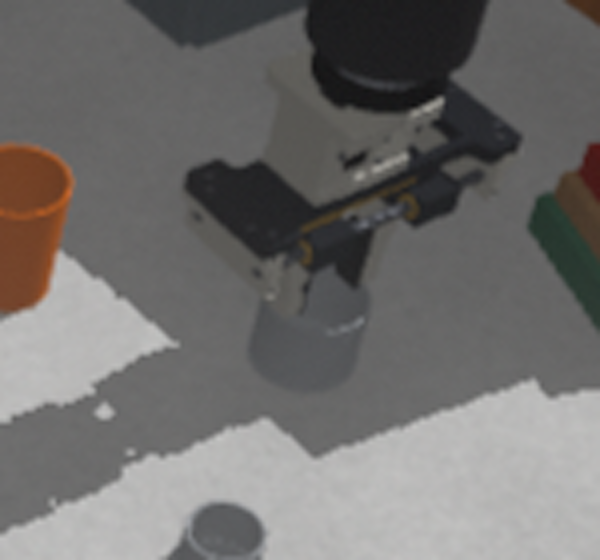

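```bash
python3 - <<'E'
from h import *
f=dict(np.load("w1.npz"));P=cloud(f)
for u in (150,165,180,186,368,375,390,400,30,80,480):
    print(u,[ (v,np.round(P[v,u],3).tolist()) for v in (244,248,252,256,262,300,330)])
E
```

```text
150 [(244, [0.608, -0.12, 0.0]), (248, [0.613, -0.12, 0.002]), (252, [0.619, -0.121, 0.001]), (256, [0.522, -0.027, 0.24]), (262, [0.522, -0.024, 0.248]), (300, [0.504, 0.0, 0.311]), (330, [0.538, -0.016, 0.273])]
165 [(244, [0.608, -0.102, 0.002]), (248, [0.614, -0.103, 0.0]), (252, [0.522, -0.021, 0.235]), (256, [0.523, -0.02, 0.238]), (262, [0.522, -0.018, 0.246]), (300, [0.503, 0.004, 0.312]), (330, [0.542, -0.012, 0.268])]
180 [(244, [0.608, -0.084, 0.001]), (248, [0.613, -0.084, 0.003]), (252, [0.524, -0.015, 0.231]), (256, [0.524, -0.014, 0.236]), (262, [0.524, -0.012, 0.242]), (300, [0.504, 0.008, 0.311]), (330, [0.723, -0.091, 0.008])]
186 [(244, [0.608, -0.077, 0.001]), (248, [0.613, -0.077, 0.001]), (252, [0.524, -0.013, 0.23]), (256, [0.526, -0.012, 0.231]), (262, [0.528, -0.012, 0.232]), (300, [0.504, 0.009, 0.311]), (330, [0.722, -0.082, 0.01])]
368 [(244, [0.607, 0.143, 0.002]), (248, [0.613, 0.143, 0.001]), (252, [0.523, 0.076, 0.232]), (256, [0.524, 0.075, 0.236]), (262, [0.526, 0.075, 0.237]), (300, [0.504, 0.054, 0.31]), (330, [0.728, 0.152, 0.0])]
375 [(244, [0.60
[... 574 characters left out ...]
4, 0.062, 0.311]), (330, [0.539, 0.079, 0.273])]
30 [(244, [0.608, -0.264, 0.002]), (248, [0.495, -0.036, 0.299]), (252, [0.495, -0.034, 0.301]), (256, [0.495, -0.032, 0.304]), (262, [0.495, -0.03, 0.308]), (300, [0.499, -0.023, 0.318]), (330, [0.508, -0.026, 0.316])]
80 [(244, [0.608, -0.204, 0.002]), (248, [0.495, -0.023, 0.298]), (252, [0.495, -0.02, 0.302]), (256, [0.495, -0.019, 0.304]), (262, [0.495, -0.017, 0.307]), (300, [0.502, -0.015, 0.313]), (330, [0.51, -0.016, 0.313])]
480 [(244, [0.608, 0.278, 0.001]), (248, [0.494, 0.087, 0.3]), (252, [0.494, 0.085, 0.302]), (256, [0.494, 0.084, 0.305]), (262, [0.495, 0.082, 0.308]), (300, [0.501, 0.079, 0.315]), (330, [0.507, 0.079, 0.318])]
```

The fingers passed above the rim. The depth maps put the actual fingertips about 40 mm above the reported TCP (tip at 0.231 when TCP read 0.191), while x and y agree. I'll allow for this: tip z = TCP z + 0.040. Reopening, then descending 40 mm more.

>>> {"method": "apply_moves", "body": {"moves": [[1,0,0,-0.005,0],[1,0,0,0,0],[1,0,0,0,0],[1,0,0,0,0],[1,0,0,0,0],[1,0,0,0,0],[1,0,0,0,0],[1,0,0,0,0],[1,0,0,0,0],[1,0,0,0,0]]}}

```text
t: 7.2
eef_pos: [0.5436, 0.3668, 0.0322]
ee_rot: [-3.142, -0.0, 3.142]
force: [-0.1, 0.6, 0.1]
width: 0.0873
```

>>> {"method": "apply_moves", "body": {"moves": [[1,0,0,0.01,0],[1,0,0,0.01,0],[1,0,0,0.01,0],[1,0,0,0.005,0],[1,0,0,0.005,0],[1,0,0,0,0]]}}

```text
t: 7.7
eef_pos: [0.5429, 0.3661, -0.0095]
ee_rot: [-3.14, -0.002, 3.141]
force: [0.4, 1.1, 0.7]
width: 0.0877
```

```bash
python3 - <<'E'
from h import *
f=eyes.grab_frame("scene");save("c5",f,(330,60,480,200),4)
f=eyes.grab_frame("wrist");save("w5",f);s=arm.get_state();print(s["t"],s["width"],s["eef_pos"],s["force"])
E
```

```text
7.8 0.0875208221925643 [ 0.54361045  0.36680974 -0.00801958] [-0.34300056  0.53822114  0.16464215]
```

View pics/c5.png

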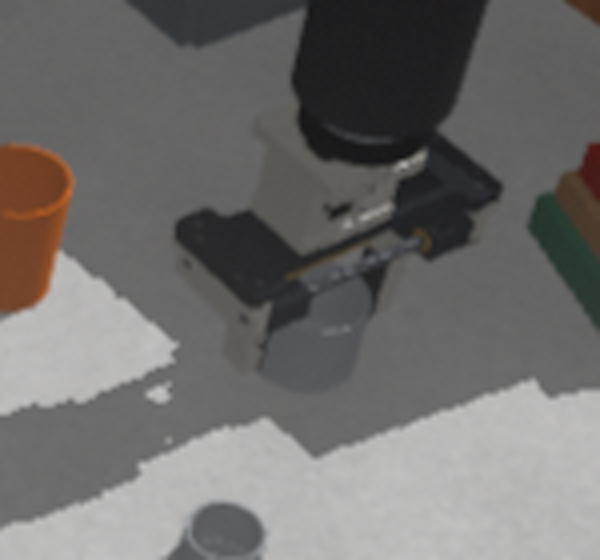

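View pics/w5.png

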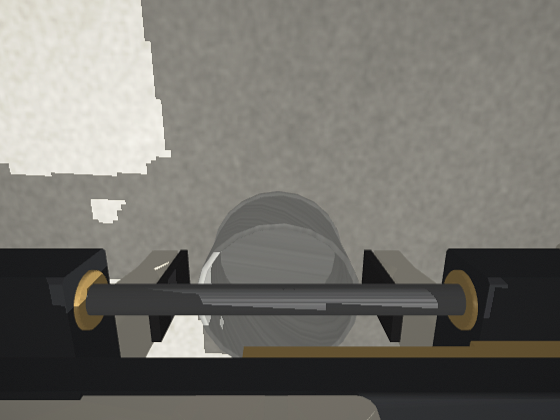

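Now the fingers clearly straddle the tin (scene crop: finger at (245,350) beside the wall). Gripping.

>>> {"method": "apply_moves", "body": {"moves": [[-1,0,0,0,0],[-1,0,0,0,0],[-1,0,0,0,0],[-1,0,0,0,0],[-1,0,0,0,0],[-1,0,0,0,0]], "newtons": 20}}

```text
t: 8.3
eef_pos: [0.5438, 0.3671, -0.0073]
ee_rot: [3.141, 0.001, -3.142]
force: [-0.7, 0.4, 2.9]
width: 0.0675
```

>>> {"method": "apply_moves", "body": {"moves": [[-1,0,0,-0.005,0],[-1,0,0,-0.02,0],[-1,0,0,-0.025,0],[-1,0,0,-0.02,0],[-1,0,0,0,0]]}}

```text
t: 8.72
eef_pos: [0.5456, 0.3686, 0.0671]
ee_rot: [3.137, 0.005, -3.141]
force: [1.0, 0.2, -0.8]
width: 0.0681
```

```bash
python3 - <<'E'
from h import *
f=eyes.grab_frame("wrist");save("w6",f);P=cloud(f);s=arm.get_state();print(s["t"],s["width"],s["eef_pos"],s["force"])
e=s["eef_pos"]
for b in (0.122,.126,.130):
  Q=near(P,e[:2],.06,b,b+.004);print(b,len(Q),len(Q)>5 and fit(Q[:,:2],.03275))
E
```

```text
8.7667 0.06789441210159318 [0.54474127 0.3680187  0.06495783] [ 0.42468515  0.67459633 -1.73627059]
0.122 1374 (array([0.5437333 , 0.36856014]), np.float64(0.0006116271940270837))
0.126 1124 (array([0.54369769, 0.36851178]), np.float64(0.0006556367150464368))
0.13 1133 (array([0.54365255, 0.3684548 ]), np.float64(0.0007291960648786802))
```

View pics/w6.png

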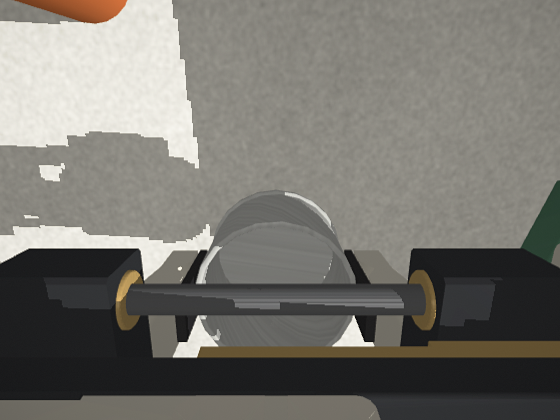

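>>> {"method": "apply_moves", "body": {"moves": [[-1,0.0008,-0.02,0,0],[-1,0.0008,-0.031,0,0],[-1,0.0008,-0.031,0,0],[-1,0.0008,-0.031,0,0],[-1,0.0008,-0.031,0,0],[-1,0.0008,-0.031,0,0],[-1,0.0008,-0.031,0,0],[-1,0.0008,-0.031,0,0],[-1,0.0008,-0.031,0,0],[-1,0.0008,-0.031,0,0],[-1,0.0008,-0.031,0,0],[-1,0.0002,-0.006,0,0]]}}

```text
t: 9.77
eef_pos: [0.5326, 0.0271, 0.0612]
ee_rot: [-3.141, -0.003, 3.139]
force: [0.6, 1.1, -1.1]
width: 0.0679
```

>>> {"method": "apply_moves", "body": {"moves": [[-1,0,0,0,0],[-1,0,0,0,0]]}}

```text
t: 9.93
eef_pos: [0.5341, 0.0304, 0.0617]
ee_rot: [-3.141, -0.001, 3.14]
force: [-0.5, -1.0, -1.4]
width: 0.0681
```

```bash
python3 - <<'E'
from h import *
for i in range(2):
  f=eyes.grab_frame("wrist");s=arm.get_state();print(s["t"],s["width"],s["eef_pos"],s["force"],s["ee_rot"])
save("w7",f);P=cloud(f)
e=s["eef_pos"]
Q=near(P,e[:2],.05,.124,.132);print(len(Q),fit(Q[:,:2],.03275),Q[:,2].max())
for n in ("scene","side"):
  f=eyes.grab_frame(n);P=cloud(f);save("x7"+n,f)
  Q=near(P,e[:2],.055,.125,.136);print(n,len(Q),len(Q)>5 and fit(Q[:,:2],.03275))
E
```

```text
9.9833 0.06806279682699803 [0.53437134 0.03104043 0.06180747] [ 0.28564014  0.56114909 -1.90362369] [-3.14149833e+00 -6.65678670e-04  3.14112317e+00]
10.0333 0.0679088299765967 [0.53447052 0.03141528 0.06188432] [ 0.44326406 -0.39345283 -1.91106052] [-3.14151287e+00 -5.33354593e-04 -3.14131093e+00]
3458 (array([0.53354427, 0.03121873]), np.float64(0.0009040907734678478)) 0.1319876196464343
scene 115 (array([0.53687869, 0.02999696]), np.float64(0.001924931030586205))
side 40 (array([0.53321085, 0.03301882]), np.float64(0.0014129520698487495))
```

View pics/x7scene.png

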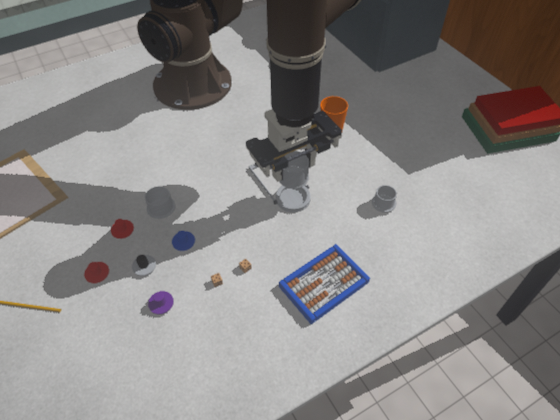

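>>> {"method": "apply_moves", "body": {"moves": [[-1,-0.0005,0,0.01,0],[-1,0,0,0.015,0],[-1,0,0,0.015,0],[-1,0,0,0.01,0],[-1,0,0,0.003,0],[-1,0,0,0.003,0],[-1,0,0,0.003,0],[-1,0,0,0.002,0],[-1,0,0,0.0015,0],[-1,0,0,0,0]]}}

```text
t: 10.97
eef_pos: [0.5352, 0.0309, -0.0001]
ee_rot: [3.141, 0.0, 3.142]
force: [0.1, 0.2, -0.6]
width: 0.0685
```

>>> {"method": "apply_moves", "body": {"moves": [[-1,0,0,0.001,0],[-1,0,0,0,0],[-1,0,0,0,0]]}}

```text
t: 11.22
eef_pos: [0.5352, 0.0309, -0.001]
ee_rot: [3.141, 0.0, 3.142]
force: [0.5, 0.1, -1.7]
width: 0.0684
```

>>> {"method": "apply_moves", "body": {"moves": [[-1,0,0,0.001,0],[-1,0,0,0.001,0],[-1,0,0,0,0],[-1,0,0,0,0]]}}

```text
t: 11.55
eef_pos: [0.5354, 0.0309, -0.0024]
ee_rot: [3.142, 0.001, -3.141]
force: [-3.0, 0.2, 7.5]
width: 0.068
```

Seated (upward force, height as predicted). Release and lift.

>>> {"method": "apply_moves", "body": {"moves": [[1,0,0,0,0],[1,0,0,0,0],[1,0,0,0,0],[1,0,0,0,0],[1,0,0,-0.01,0],[1,0,0,-0.025,0],[1,0,0,-0.035,0],[1,0,0,-0.035,0],[1,0,0,-0.03,0],[1,0,0,-0.015,0],[1,0,0,0,0]]}}

```text
t: 12.47
eef_pos: [0.5376, 0.0315, 0.1519]
ee_rot: [3.139, 0.007, -3.141]
force: [1.3, 0.2, 0.7]
width: 0.0876
```

```bash
python3 - <<'E'
from h import *
f=eyes.grab_frame("wrist");s=arm.get_state();print(s["t"],s["width"],s["eef_pos"],s["force"])
save("w8",f);P=cloud(f)
Q=near(P,(.5345,.031),.05,.06,.07);print(len(Q),fit(Q[:,:2],.03275),np.percentile(Q[:,2],[5,50,95]))
A=np.c_[Q[:,:2]-[.5345,.031],np.ones(len(Q))];print("tilt",np.linalg.lstsq(A,Q[:,2],rcond=None)[0])
E
```

```text
12.5167 0.08744653729058277 [0.53633844 0.03131182 0.14955213] [-0.19246369  0.65374865 -0.55280398]
911 (array([0.53463773, 0.03106501]), np.float64(0.0007390932234090306)) [0.06101918 0.06587569 0.06725001]
tilt [-0.01370843 -0.00087546  0.06534075]
```

View pics/w8.png

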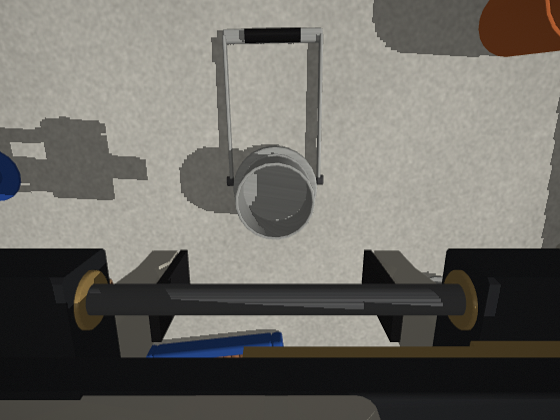

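The wide tin is home: wrist pixel (277,200), rim at z = 0.065 as expected, level. Next, the middle tin at (0.404, -0.2565).

>>> {"method": "apply_moves", "body": {"moves": [[1,0.0146,-0.032,0,0],[1,0.0146,-0.032,0,0],[1,0.0146,-0.032,0,0],[1,0.0146,-0.032,0,0],[1,0.0146,-0.032,0,0],[1,0.0146,-0.032,0,0],[1,0.0146,-0.032,0,0],[1,0.0146,-0.032,0,0],[1,0.0146,-0.032,0,0],[1,0,0,0,0],[1,0,0,0,0]]}}

```text
t: 13.43
eef_pos: [0.402, -0.2583, 0.1459]
ee_rot: [3.141, -0.002, 3.138]
force: [-0.0, 0.4, -0.6]
width: 0.0873
```

```bash
python3 - <<'E'
from h import *
f=eyes.grab_frame("wrist");f=eyes.grab_frame("wrist");s=arm.get_state();print(s["t"],s["width"],s["eef_pos"],s["force"],s["q"])
save("w9",f);P=cloud(f)
Q=near(P,(.404,-.2565),.045,.048,.056);print(len(Q),fit(Q[:,:2],.02775))
E
```

```text
13.5333 0.0877697212039043 [ 0.40329869 -0.25690813  0.14619076] [-0.37833311  0.00962545 -1.06173634] [-1.54688472e-01  6.91218008e-02 -4.73479819e-01 -2.72734320e-04
 -1.02933252e+00 -1.41677691e+00]
695 (array([ 0.40365696, -0.25674214]), np.float64(0.0007262684257131509))
```

View pics/w9.png

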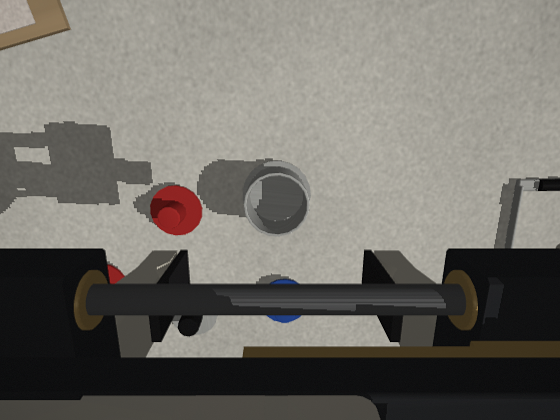

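Middle tin at wrist pixel (277,203), fit (0.4037, -0.2567). The red lid at (176,209) is clear of the left finger. Descending and gripping.

>>> {"method": "apply_moves", "body": {"moves": [[1,0,0,0.02,0],[1,0,0,0.025,0],[1,0,0,0.025,0],[1,0,0,0.025,0],[1,0,0,0.025,0],[1,0,0,0.02,0],[1,0,0,0.01,0],[1,0,0,0.009,0],[1,0,0,0,0],[1,0,0,0,0]]}}

```text
t: 14.37
eef_pos: [0.404, -0.2565, -0.0123]
ee_rot: [3.142, -0.001, -3.14]
force: [0.8, -0.9, 0.1]
width: 0.0878
```

>>> {"method": "apply_moves", "body": {"moves": [[-1,0,0,0,0],[-1,0,0,0,0],[-1,0,0,0,0],[-1,0,0,0,0],[-1,0,0,0,0],[-1,0,0,0,0],[-1,0,0,0,0],[-1,0,0,0,0]]}}

```text
t: 15.03
eef_pos: [0.404, -0.2572, -0.0118]
ee_rot: [-3.141, 0.001, -3.141]
force: [-1.4, 1.5, 6.3]
width: 0.0584
```

>>> {"method": "apply_moves", "body": {"moves": [[-1,0,0,-0.008,0],[-1,0,0,-0.022,0],[-1,0,0,-0.025,0],[-1,0,0,-0.025,0],[-1,0,0,-0.025,0],[-1,0,0,-0.015,0],[-1,-0.0145,0.032,0,0],[-1,-0.0145,0.032,0,0],[-1,-0.0145,0.032,0,0],[-1,-0.0145,0.032,0,0],[-1,-0.0145,0.032,0,0],[-1,-0.0145,0.032,0,0]]}}

```text
t: 16.03
eef_pos: [0.4908, -0.0635, 0.1082]
ee_rot: [3.141, 0.0, 3.141]
force: [1.9, -0.4, -0.5]
width: 0.0583
```

>>> {"method": "apply_moves", "body": {"moves": [[-1,-0.0145,0.032,0,0],[-1,-0.0145,0.032,0,0],[-1,-0.0145,0.032,0,0],[-1,0,0,0,0],[-1,0,0,0,0],[-1,0,0,0,0]]}}

```text
t: 16.53
eef_pos: [0.5335, 0.0308, 0.1075]
ee_rot: [-3.141, -0.001, -3.141]
force: [-0.4, -0.3, -0.8]
width: 0.0585
```

```bash
python3 - <<'E'
from h import *
for i in range(2):
  f=eyes.grab_frame("wrist");s=arm.get_state();print(s["t"],s["width"],s["eef_pos"],s["force"])
save("w10",f);P=cloud(f);e=s["eef_pos"]
zt=e[2]+.012+.052
Q=near(P,e[:2],.04,zt-.005,zt+.004);print(len(Q),fit(Q[:,:2],.02775),Q[:,2].max(),zt)
A=np.c_[Q[:,:2]-e[:2],np.ones(len(Q))]
E
```

```text
16.5833 0.05814346609865759 [0.53346584 0.03032283 0.10766905] [-0.02766946  0.03824232 -0.83803399]
16.6333 0.05811038655547206 [0.53350531 0.03004022 0.10776191] [-0.48998735 -0.37001794 -1.7743689 ]
3210 (array([0.53273033, 0.03045408]), np.float64(0.0007029337093076234)) 0.17573297898995976 0.17176191430463753
```

View pics/w10.png

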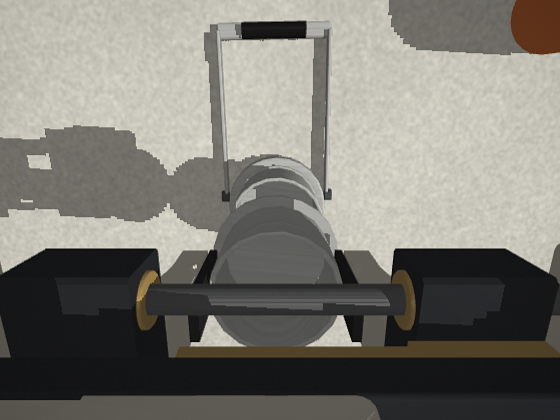

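>>> {"method": "apply_moves", "body": {"moves": [[-1,-0.0015,0.0007,0.01,0],[-1,0,0,0.015,0],[-1,0,0,0.015,0],[-1,0,0,0.01,0],[-1,0,0,0.003,0],[-1,0,0,0.002,0],[-1,0,0,0.002,0],[-1,0,0,0.002,0],[-1,0,0,0,0],[-1,0,0,0,0]]}}

```text
t: 17.47
eef_pos: [0.5359, 0.0317, 0.0491]
ee_rot: [3.141, 0.001, -3.142]
force: [0.2, -0.5, -0.5]
width: 0.0582
```

>>> {"method": "apply_moves", "body": {"moves": [[-1,0.0005,-0.0003,0.001,0],[-1,0,0,0.001,0],[-1,0,0,0.001,0],[-1,0,0,0.001,0],[-1,0,0,0,0],[-1,0,0,0,0]]}}

```text
t: 17.97
eef_pos: [0.5353, 0.0313, 0.0452]
ee_rot: [3.142, 0.0, -3.141]
force: [-1.7, 0.4, 4.6]
width: 0.0582
```

>>> {"method": "apply_moves", "body": {"moves": [[1,0,0,0.0005,0],[1,0,0,0,0],[1,0,0,0,0],[1,0,0,0,0],[1,0,0,0,0],[1,0,0,-0.01,0],[1,0,0,-0.025,0],[1,0,0,-0.03,0],[1,0,0,-0.03,0],[1,0,0,-0.03,0],[1,0,0,-0.015,0],[1,0,0,0,0]]}}

```text
t: 18.97
eef_pos: [0.5375, 0.0317, 0.1894]
ee_rot: [3.14, 0.007, -3.141]
force: [0.1, -0.2, -0.6]
width: 0.0878
```

```bash
python3 - <<'E'
from h import *
f=eyes.grab_frame("wrist");s=arm.get_state();print(s["t"],s["width"],s["eef_pos"],s["force"])
save("w11",f);P=cloud(f)
Q=near(P,(.5345,.031),.04,.104,.114);print(len(Q),fit(Q[:,:2],.02775),np.percentile(Q[:,2],[5,50,95]))
A=np.c_[Q[:,:2]-[.5345,.031],np.ones(len(Q))];print("tilt",np.linalg.lstsq(A,Q[:,2],rcond=None)[0])
E
```

```text
19.0167 0.08779770852323827 [0.53639376 0.03166018 0.18712991] [-0.52341416 -0.69397379 -0.47837794]
818 (array([0.53479384, 0.03144294]), np.float64(0.0007046627861399882)) [0.1050735  0.10981024 0.11110744]
tilt [-0.0127456  -0.00032808  0.1092349 ]
```

View pics/w11.png

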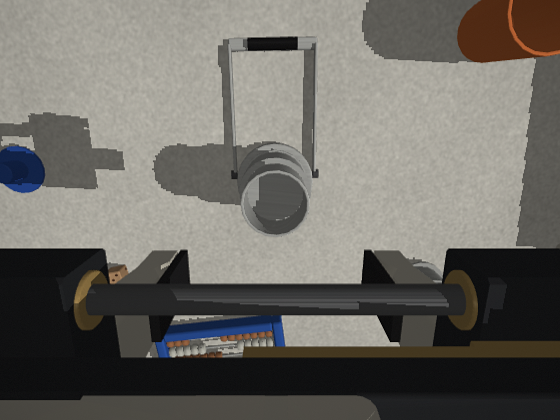

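The middle tin is home: wrist pixel (275,203), rim at z = 0.109 as expected. Next, the narrow tin at (0.661, 0.206).

>>> {"method": "apply_moves", "body": {"moves": [[1,-0.0209,0.0292,0,0],[1,-0.0209,0.0292,0,0],[1,-0.0209,0.0292,0,0],[1,-0.0209,0.0292,0,0],[1,-0.0209,0.0292,0,0],[1,-0.0209,0.0292,0,0],[1,0,0,0.03,0],[1,0,0,0.02,0],[1,0,0,0,0],[1,0,0,0,0]]}}

```text
t: 19.85
eef_pos: [0.6595, 0.2058, 0.1325]
ee_rot: [-3.139, -0.004, -3.141]
force: [0.7, 0.0, 0.1]
width: 0.0879
```

```bash
python3 - <<'E'
from h import *
f=eyes.grab_frame("wrist");f=eyes.grab_frame("wrist");s=arm.get_state();print(s["t"],s["width"],s["eef_pos"],s["force"],s["q"])
save("w12",f);P=cloud(f)
Q=near(P,(.6608,.2064),.04,.042,.05);print(len(Q),fit(Q[:,:2],.02275))
E
```

```text
19.95 0.08774318525950386 [0.66117689 0.20629687 0.13564898] [ 0.87974465 -0.36782878  0.51167216] [ 5.83436767e-01  4.21523910e-01 -2.18396795e-02  7.21676458e-04
 -1.12630052e+00 -2.15452467e+00]
592 (array([0.66067892, 0.20714694]), np.float64(0.0006977574298436176))
```

View pics/w12.png

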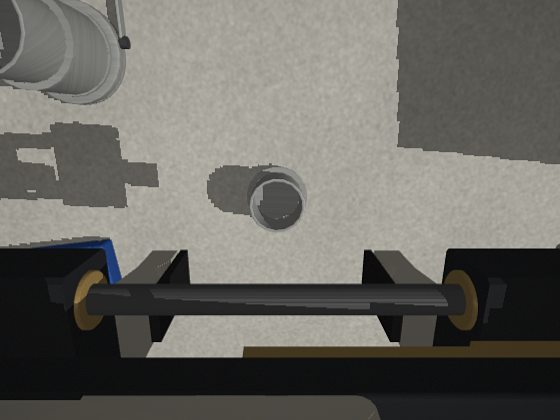

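>>> {"method": "apply_moves", "body": {"moves": [[1,0,0.0005,0.02,0],[1,0,0,0.025,0],[1,0,0,0.025,0],[1,0,0,0.025,0],[1,0,0,0.025,0],[1,0,0,0.015,0],[1,0,0,0.01,0],[1,0,0,0.01,0],[1,0,0,0,0],[1,0,0,0,0]]}}

```text
t: 20.78
eef_pos: [0.6612, 0.2071, -0.0198]
ee_rot: [3.141, 0.001, -3.142]
force: [0.2, 0.4, 0.1]
width: 0.0878
```

>>> {"method": "apply_moves", "body": {"moves": [[-1,0,0,0,0],[-1,0,0,0,0],[-1,0,0,0,0],[-1,0,0,0,0],[-1,0,0,0,0],[-1,0,0,0,0],[-1,0,0,0,0],[-1,0,0,0,0],[-1,0,0,0,0]]}}

```text
t: 21.53
eef_pos: [0.6606, 0.207, -0.0206]
ee_rot: [3.142, 0.0, -3.141]
force: [0.2, 1.0, 2.0]
width: 0.0484
```

>>> {"method": "apply_moves", "body": {"moves": [[-1,0,0,-0.01,0],[-1,0,0,-0.025,0],[-1,0,0,-0.03,0],[-1,0,0,-0.03,0],[-1,0,0,-0.03,0],[-1,0,0,-0.025,0],[-1,0,0,-0.01,0],[-1,0.018,-0.0251,0,0],[-1,0.018,-0.0251,0,0],[-1,0.018,-0.0251,0,0],[-1,0.018,-0.0251,0,0],[-1,0.018,-0.0251,0,0]]}}

```text
t: 22.53
eef_pos: [0.5691, 0.0803, 0.1389]
ee_rot: [-3.141, -0.001, -3.142]
force: [0.8, -0.4, -0.8]
width: 0.0485
```

>>> {"method": "apply_moves", "body": {"moves": [[-1,0.018,-0.0251,0,0],[-1,0.018,-0.0251,0,0],[-1,0,0,0,0],[-1,0,0,0,0],[-1,0,0,0,0]]}}

```text
t: 22.95
eef_pos: [0.5348, 0.0312, 0.1396]
ee_rot: [3.141, 0.001, 3.141]
force: [-0.2, 1.3, -1.3]
width: 0.0481
```

```bash
python3 - <<'E'
from h import *
for i in range(2):
  f=eyes.grab_frame("wrist");s=arm.get_state();print(s["t"],s["width"],s["eef_pos"],s["force"])
save("w13",f);P=cloud(f);e=s["eef_pos"]
zt=e[2]+.020+.046
Q=near(P,e[:2],.033,zt-.005,zt+.004);print(len(Q),fit(Q[:,:2],.02275),zt)
E
```

```text
23.0 0.04819143912603736 [0.5350068  0.03160085 0.13936164] [-0.43319069  0.25020843 -0.6360701 ]
23.05 0.04816576967576151 [0.53506536 0.03181298 0.13917257] [-0.48994676  0.95849384 -1.45824624]
3046 (array([0.53460033, 0.03176049]), np.float64(0.0006016040970388669)) 0.20517257271168715
```

View pics/w13.png

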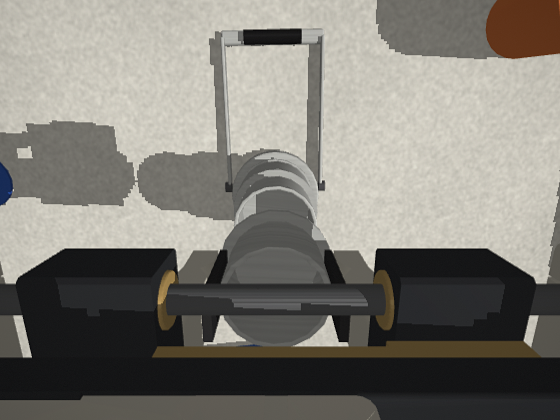

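>>> {"method": "apply_moves", "body": {"moves": [[-1,-0.0003,-0.0004,0.01,0],[-1,0,0,0.015,0],[-1,0,0,0.015,0],[-1,0,0,0.008,0],[-1,0,0,0.002,0],[-1,0,0,0.002,0],[-1,0,0,0.002,0],[-1,0,0,0.001,0],[-1,0,0,0,0],[-1,0,0,0,0]]}}

```text
t: 23.88
eef_pos: [0.5352, 0.031, 0.0847]
ee_rot: [3.141, 0.001, -3.142]
force: [0.3, 0.8, -0.9]
width: 0.0482
```

>>> {"method": "apply_moves", "body": {"moves": [[-1,0,0,0.001,0],[-1,0,0,0.001,0],[-1,0,0,0.001,0],[-1,0,0,0,0],[-1,0,0,0,0],[-1,0,0,0,0]]}}

```text
t: 24.38
eef_pos: [0.5349, 0.0309, 0.0813]
ee_rot: [3.142, 0.0, 3.142]
force: [-0.6, 0.2, -0.5]
width: 0.0483
```

>>> {"method": "apply_moves", "body": {"moves": [[-1,0,0,0.001,0],[-1,0,0,0,0],[-1,0,0,0,0]]}}

```text
t: 24.63
eef_pos: [0.535, 0.0309, 0.0803]
ee_rot: [3.142, 0.0, -3.142]
force: [-0.0, 0.3, 0.6]
width: 0.0482
```

>>> {"method": "apply_moves", "body": {"moves": [[-1,0,0,0.0007,0],[-1,0,0,0,0],[-1,0,0,0,0]]}}

```text
t: 24.88
eef_pos: [0.5352, 0.0309, 0.0803]
ee_rot: [-3.142, 0.001, -3.141]
force: [-1.4, 0.9, 6.1]
width: 0.0484
```

>>> {"method": "apply_moves", "body": {"moves": [[1,0,0,0,0],[1,0,0,0,0],[1,0,0,0,0],[1,0,0,0,0],[1,0,0,0,0],[1,0,0,-0.01,0],[1,0,0,-0.025,0],[1,0,0,-0.03,0],[1,0,0,-0.03,0],[1,0,0,-0.025,0],[1,0,0,-0.01,0],[1,0,0,0,0]]}}

```text
t: 25.88
eef_pos: [0.5365, 0.0313, 0.2133]
ee_rot: [3.14, 0.006, -3.141]
force: [-0.5, 0.4, -0.6]
width: 0.0876
```

```bash
python3 - <<'E'
from h import *
f=eyes.grab_frame("wrist");s=arm.get_state();print(s["t"],s["width"],s["eef_pos"],s["force"])
save("w14",f);P=cloud(f)
Q=near(P,(.5345,.031),.033,.142,.152);print(len(Q),fit(Q[:,:2],.02275),np.percentile(Q[:,2],[5,50,95]))
f=eyes.grab_frame("scene");P=cloud(f);Q=near(P,(.539,-.3505),.03,.034,.04);print("lid knob scene",Q.mean(0),len(Q))
f=eyes.grab_frame("side");save("x14",f,(240,90,360,250),4)
E
```

```text
25.9333 0.08771435347859456 [0.53546751 0.0311456  0.21111693] [ 0.68806621 -0.15748811 -0.7370875 ]
734 (array([0.53504121, 0.03103036]), np.float64(0.0006822181748810385)) [0.14305194 0.14784353 0.14907972]
lid knob scene [ 0.53982072 -0.35013885  0.03523771] 31
```

View pics/w14.png

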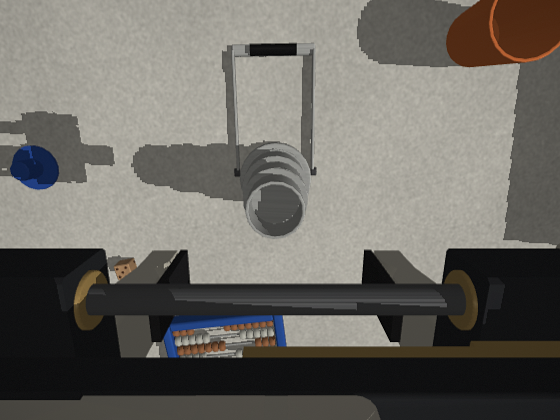

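The narrow tin is home: wrist pixel (275,208), rim at z = 0.147 as expected. Next, the steel lid at (0.5375, -0.3465), with the jaws partly closed to stay clear of the look-alikes.

>>> {"method": "apply_moves", "body": {"moves": [[1,0,-0.0315,0,0],[1,0,-0.0315,0,0],[0.1,0,-0.0315,0,0],[0.1,0,-0.0315,0,0],[0.1,-0.0005,-0.0315,0,0],[0.1,-0.0005,-0.0315,0,0],[0.1,-0.0005,-0.0315,0,0],[0.1,-0.0005,-0.0315,0,0],[0.1,-0.0005,-0.0315,0,0],[0.1,0,-0.0315,0,0],[0.1,0,-0.0315,0,0],[0.1,0,-0.0315,0,0]]}}

```text
t: 27.03
eef_pos: [0.5364, -0.3484, 0.2077]
ee_rot: [3.14, -0.003, 3.141]
force: [0.6, -0.4, -0.0]
width: 0.0484
```

>>> {"method": "apply_moves", "body": {"moves": [[0.1,0,0,0.03,0],[0.1,0,0,0.03,0],[0.1,0,0,0.02,0],[0.1,0,0,0,0],[0.1,0,0,0,0],[0.1,0,0,0,0]]}}

```text
t: 27.53
eef_pos: [0.5379, -0.3474, 0.1303]
ee_rot: [-3.141, 0.0, -3.141]
force: [0.3, -0.3, 0.2]
width: 0.048
```

```bash
python3 - <<'E'
from h import *
f=eyes.grab_frame("wrist");f=eyes.grab_frame("wrist");s=arm.get_state();print(s["t"],s["width"],s["eef_pos"],s["force"],s["q"])
save("w15",f);P=cloud(f)
Q=near(P,(.5375,-.3465),.02,.033,.04);print(len(Q),Q.mean(0),(Q.min(0)+Q.max(0))/2,Q.max(0)-Q.min(0))
Q=near(P,(.5375,-.3465),.04,.007,.015);print(len(Q),ring(Q[:,:2],.008,.026,np.array([.5375,-.3465])))
E
```

```text
27.6333 0.04785473220631318 [ 0.53845979 -0.34736832  0.13125999] [ 0.14451163 -0.33114144 -0.22975003] [-2.68657706e-01  3.43522591e-01 -1.52728603e-01  4.96228237e-04
 -1.07211771e+00 -1.30177855e+00]
465 [ 0.53687396 -0.34793532  0.03698478] [ 0.53735996 -0.34784539  0.03614348] [0.02158818 0.02113569 0.00560816]
1738 [ 0.5374515  -0.34792699]
```

View pics/w15.png

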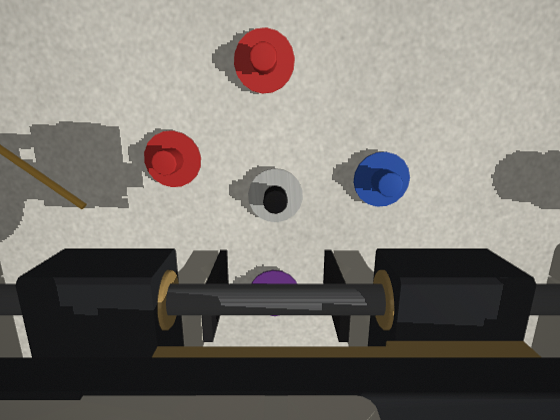

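The steel lid with the black knob is at wrist pixel (275,197), fit (0.5374, -0.3479). The blue lid at (382,180) and reds at (172,158) and (264,60) are well clear. Descending.

>>> {"method": "apply_moves", "body": {"moves": [[0.1,0.0007,-0.0004,0.02,0],[0.1,0,0,0.025,0],[0.1,0,0,0.025,0],[0.1,0,0,0.025,0],[0.1,0,0,0.025,0],[0.1,0,0,0.02,0],[0.1,0,0,0.01,0],[0.1,0,0,0.006,0],[0.1,0,0,0,0],[0.1,0,0,0,0]]}}

```text
t: 28.47
eef_pos: [0.5379, -0.3478, -0.0247]
ee_rot: [-3.141, 0.002, -3.141]
force: [0.4, 0.1, -0.3]
width: 0.0482
```

>>> {"method": "apply_moves", "body": {"moves": [[-1,0,0,0,0],[-1,0,0,0,0],[-1,0,0,0,0],[-1,0,0,0,0],[-1,0,0,0,0],[-1,0,0,0,0],[-1,0,0,0,0]]}}

```text
t: 29.05
eef_pos: [0.5382, -0.3473, -0.0244]
ee_rot: [-3.141, 0.003, -3.141]
force: [-1.2, 4.3, 8.7]
width: 0.0383
```

Width 38 mm with 9 N of upward force suggests the tips are rubbing on the disc. Looking.

```bash
python3 - <<'E'
from h import *
f=eyes.grab_frame("scene");save("c16",f,(90,190,230,320),4)
f=eyes.grab_frame("wrist");s=arm.get_state();print(s["t"],s["width"],s["eef_pos"],s["force"])
save("w16",f)
P=cloud(f)
for u in (212,218,222,330,336,345): print(u,[(v,np.round(P[v,u],3).tolist()) for v in (250,254,258,264)])
E
```

```text
29.15 0.038313043913068265 [ 0.53826194 -0.34733635 -0.02436789] [-0.99247007  5.94191165  8.79932677]
212 [(250, [0.528, -0.378, 0.017]), (254, [0.527, -0.377, 0.022]), (258, [0.528, -0.376, 0.026]), (264, [0.528, -0.375, 0.033])]
218 [(250, [0.527, -0.375, 0.017]), (254, [0.528, -0.374, 0.022]), (258, [0.527, -0.373, 0.027]), (264, [0.527, -0.372, 0.034])]
222 [(250, [0.527, -0.373, 0.018]), (254, [0.528, -0.372, 0.021]), (258, [0.528, -0.372, 0.026]), (264, [0.529, -0.371, 0.031])]
330 [(250, [0.528, -0.321, 0.017]), (254, [0.528, -0.322, 0.021]), (258, [0.528, -0.322, 0.026]), (264, [0.528, -0.323, 0.031])]
336 [(250, [0.528, -0.318, 0.017]), (254, [0.528, -0.319, 0.021]), (258, [0.528, -0.319, 0.026]), (264, [0.527, -0.321, 0.034])]
345 [(250, [0.527, -0.314, 0.017]), (254, [0.528, -0.314, 0.021]), (258, [0.528, -0.315, 0.026]), (264, [0.527, -0.317, 0.033])]
```

View pics/c16.png

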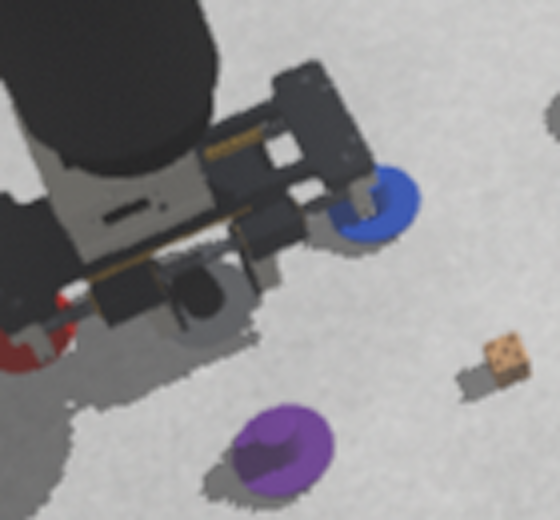

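View pics/w16.png

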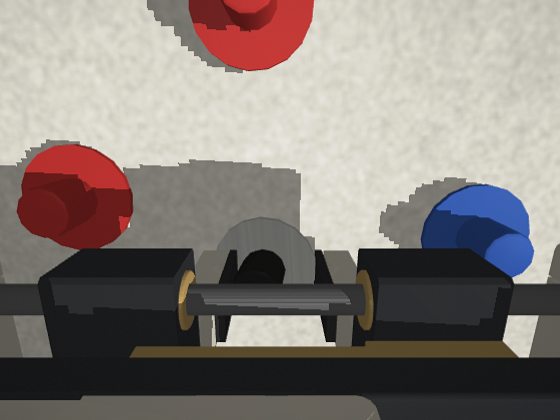

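>>> {"method": "apply_moves", "body": {"moves": [[0.15,0,0,0,0],[0.15,0,0,0,0],[0.15,0,0,-0.002,0],[0.15,0,0,-0.003,0],[0.15,0,0,0,0]]}}

```text
t: 29.57
eef_pos: [0.5371, -0.3478, -0.0206]
ee_rot: [-3.141, 0.001, -3.142]
force: [0.7, -0.4, -1.2]
width: 0.0503
```

```bash
python3 - <<'E'
from h import *
f=eyes.grab_frame("wrist");s=arm.get_state();print(s["t"],s["width"],s["eef_pos"],s["force"])
save("w17",f,(180,180,380,360),3)
P=cloud(f)
Q=near(P,(.5375,-.3475),.014,.030,.042);print(len(Q),Q.mean(0),(Q.min(0)+Q.max(0))/2,Q.max(0)-Q.min(0))
Q=near(P,(.5375,-.3475),.04,.005,.014);print(len(Q),ring(Q[:,:2],.008,.026,np.array([.5375,-.3475])))
E
```

```text
29.6167 0.050223556248552174 [ 0.53693863 -0.34775231 -0.02097847] [-0.91690914 -0.75786168 -0.02871963]
832 [ 0.53100774 -0.35109562  0.03600259] [ 0.53199261 -0.35080814  0.03440069] [0.01075867 0.02058543 0.00875539]
4013 [ 0.53734187 -0.35120708]
```

View pics/w17.png

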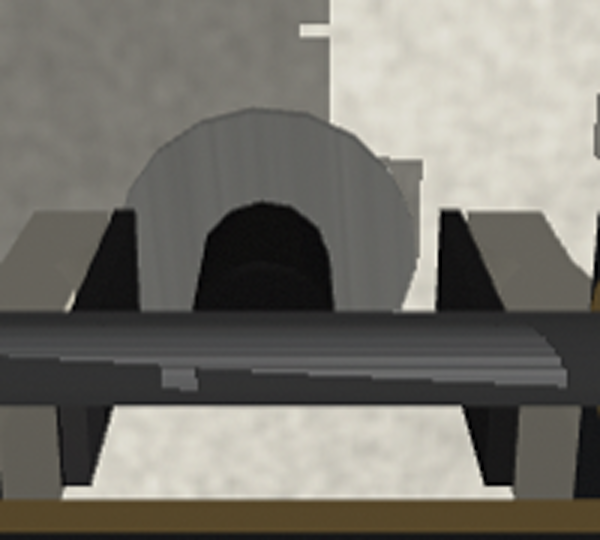

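The lid was nudged 3 mm to -y by rubbing tips, and it is still upright. Re-centring, raising another 2 mm and closing.

>>> {"method": "apply_moves", "body": {"moves": [[0.15,0,-0.0033,-0.002,0],[0.15,0,0,0,0],[0.15,0,0,0,0],[-1,0,0,0,0],[-1,0,0,0,0],[-1,0,0,0,0],[-1,0,0,0,0],[-1,0,0,0,0],[-1,0,0,0,0],[-1,0,0,0,0]]}}

```text
t: 30.45
eef_pos: [0.5367, -0.3508, -0.0195]
ee_rot: [-3.142, 0.0, 3.142]
force: [0.8, 0.0, 0.6]
width: 0.0214
```

>>> {"method": "apply_moves", "body": {"moves": [[-1,0,0,-0.005,0],[-1,0,0,-0.02,0],[-1,0,0,-0.03,0],[-1,0,0,-0.03,0],[-1,0,0,-0.03,0],[-1,0,0,-0.03,0],[-1,0,0,-0.03,0],[-1,0,0,-0.015,0],[-1,0,0,0,0]]}}

```text
t: 31.2
eef_pos: [0.5387, -0.3519, 0.1759]
ee_rot: [-3.138, 0.007, -3.141]
force: [0.8, -0.0, -0.2]
width: 0.0215
```

```bash
python3 - <<'E'
from h import *
f=eyes.grab_frame("scene");save("c18",f,(60,100,260,320),3)
f=eyes.grab_frame("wrist");s=arm.get_state();print(s["t"],s["width"],s["eef_pos"],s["force"])
save("w18",f)
E
```

```text
31.3 0.021757372537333477 [ 0.53677834 -0.35065512  0.17130939] [-0.15645388  0.11001918 -1.25669378]
```

View pics/w18.png

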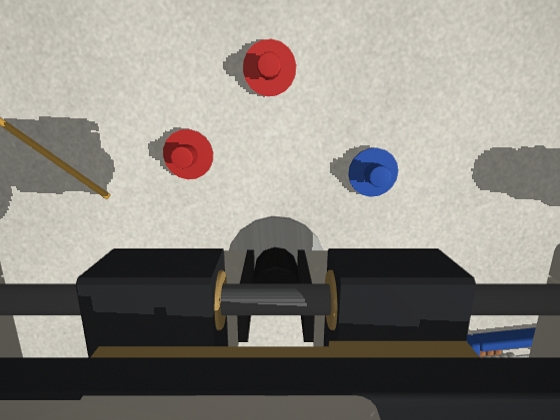

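View pics/c18.png

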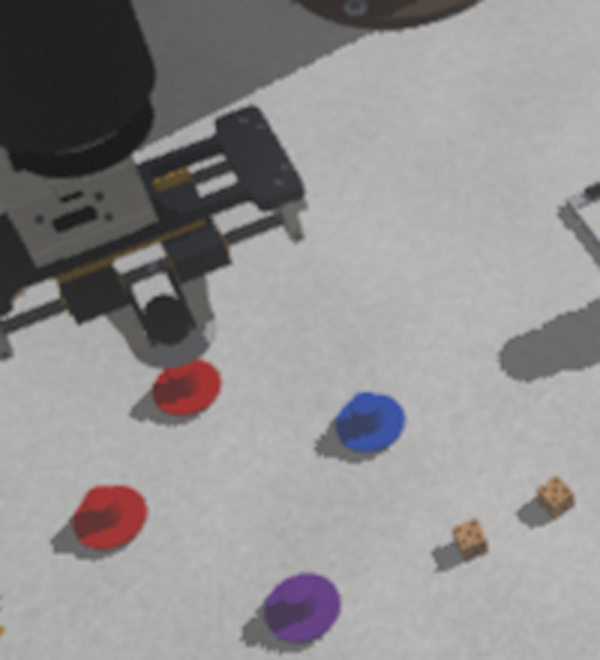

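The lid is held upright (wrist pixel 275,240) and the look-alikes are undisturbed. Carrying it over the stack.

>>> {"method": "apply_moves", "body": {"moves": [[-1,0,0.02,0,0],[-1,0,0.0345,0,0],[-1,0,0.0345,0,0],[-1,0,0.0345,0,0],[-1,0.0009,0.0345,0,0],[-1,0.0009,0.0345,0,0],[-1,0,0.0345,0,0],[-1,0,0.0345,0,0],[-1,0,0.0345,0,0],[-1,0,0.0345,0,0],[-1,0,0.0345,0,0],[-1,0,0.017,0,0]]}}

```text
t: 32.3
eef_pos: [0.5339, 0.034, 0.1692]
ee_rot: [-3.141, -0.002, -3.14]
force: [0.5, -0.7, -0.6]
width: 0.0218
```

>>> {"method": "apply_moves", "body": {"moves": [[-1,0,0,0,0],[-1,0,0,0,0],[-1,0,0,0,0]]}}

```text
t: 32.55
eef_pos: [0.5342, 0.0308, 0.1695]
ee_rot: [-3.141, -0.002, -3.141]
force: [0.6, 0.2, -0.0]
width: 0.0213
```

```bash
python3 - <<'E'
from h import *
f=eyes.grab_frame("side");save("x19",f,(230,140,350,260),5)
f=eyes.grab_frame("wrist");s=arm.get_state();print(s["t"],s["width"],s["eef_pos"],s["force"],s["ee_rot"])
save("w19",f);P=cloud(f);e=s["eef_pos"]
z0=e[2]+.019
Q=near(P,e[:2],.032,z0+.007,z0+.013);print(len(Q),Q[:,2].mean(),z0+.011,ring(Q[:,:2],.008,.026,e[:2]),fit(Q[Q[:,0]<e[0]-.018][:,:2],.026))
# outer edge: radius extremes per angle
d=Q[:,:2]
import cv2
print(cv2.minEnclosingCircle((d*1000).astype(np.float32)))
A=np.c_[Q[:,:2]-e[:2],np.ones(len(Q))];print("tilt",np.linalg.lstsq(A,Q[:,2],rcond=None)[0])
E
```

```text
32.65 0.021314621835584576 [0.53449118 0.03029607 0.16997638] [-0.33784951  0.32351447 -0.70256452] [-3.14119452e+00 -1.12472348e-03  3.14059025e+00]
1851 0.20122651756338375 0.19997638323322772 [0.53449118 0.03029607] (array([0.48861525, 0.03099655]), np.float64(0.0019382110435515252))
((527.30224609375, 30.67095184326172), 24.038278579711914)
tilt [ 1.53906979e-02 -5.18782497e-05  2.01447112e-01]
```

View pics/w19.png

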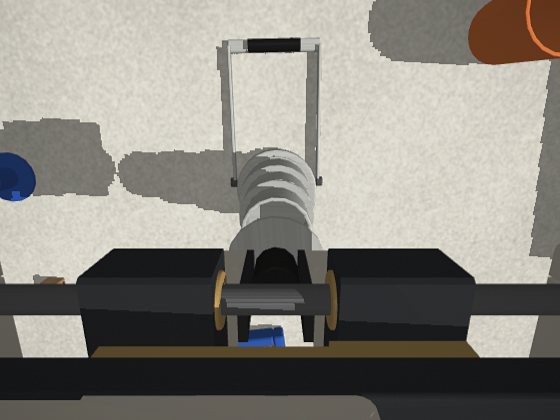

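View pics/x19.png

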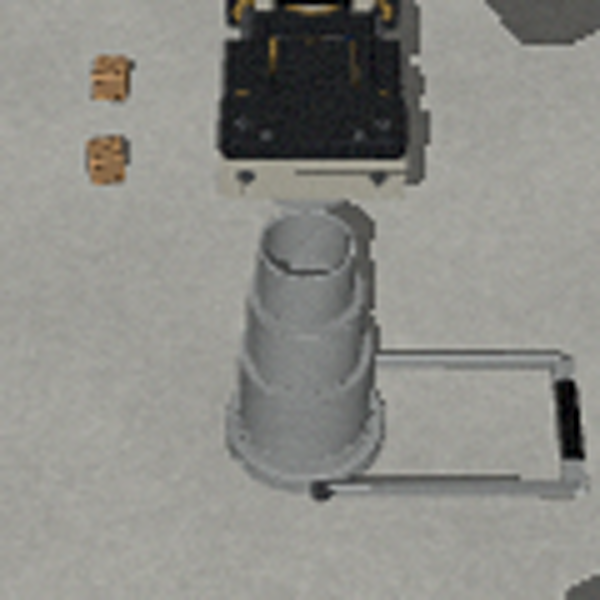

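```bash
python3 - <<'E'
from h import *
f=eyes.grab_frame("wrist");s=arm.get_state();P=cloud(f);e=s["eef_pos"];print(e)
z0=e[2]+.019
Q=near(P,e[:2],.035,z0+.004,z0+.016)
b=[]
for y in np.arange(e[1]-.015,e[1]+.0151,.0015):
    q=Q[np.abs(Q[:,1]-y)<.001]
    if len(q): b.append([np.percentile(q[:,0],2),y])
b=np.array(b);print(np.round(b,4).tolist());
r=least_squares(lambda c:np.hypot(b[:,0]-c[0],b[:,1]-c[1])-.026,e[:2]);print(r.x,np.abs(r.fun).max())
E
```

```text
[0.53461051 0.03022675 0.17013532]
[[0.5151, 0.0152], [0.5139, 0.0167], [0.5129, 0.0182], [0.5122, 0.0197], [0.5119, 0.0212], [0.5115, 0.0227], [0.511, 0.0242], [0.5107, 0.0257], [0.5104, 0.0272], [0.51, 0.0287], [0.5101, 0.0302], [0.51, 0.0317], [0.5106, 0.0332], [0.5105, 0.0347], [0.5108, 0.0362], [0.5111, 0.0377], [0.5115, 0.0392], [0.5124, 0.0407], [0.5132, 0.0422], [0.5137, 0.0437], [0.5145, 0.0452]]
[0.53612226 0.03042605] 0.00029411842651662704
```

>>> {"method": "apply_moves", "body": {"moves": [[-1,0.0008,0.0007,0.01,0],[-1,0,0,0.015,0],[-1,0,0,0.01,0],[-1,0,0,0.004,0],[-1,0,0,0.002,0],[-1,0,0,0.002,0],[-1,0,0,0.002,0],[-1,0,0,0.001,0],[-1,0,0,0,0],[-1,0,0,0,0],[-1,0,0,0,0]]}}

```text
t: 33.62
eef_pos: [0.5343, 0.032, 0.1249]
ee_rot: [3.141, 0.0, -3.141]
force: [0.8, 0.0, -0.4]
width: 0.0214
```

>>> {"method": "apply_moves", "body": {"moves": [[-1,0,-0.0007,0.001,0],[-1,0,0,0.001,0],[-1,0,0,0.001,0],[-1,0,0,0,0],[-1,0,0,0,0]]}}

```text
t: 34.03
eef_pos: [0.534, 0.0311, 0.1214]
ee_rot: [-3.141, -0.0, 3.142]
force: [0.4, -0.0, -1.8]
width: 0.0211
```

>>> {"method": "apply_moves", "body": {"moves": [[-1,0,0,0.001,0],[-1,0,0,0.0007,0],[-1,0,0,0,0],[-1,0,0,0,0]]}}

```text
t: 34.37
eef_pos: [0.5341, 0.0312, 0.1198]
ee_rot: [-3.142, -0.0, -3.142]
force: [0.9, 1.0, -0.6]
width: 0.021
```

>>> {"method": "apply_moves", "body": {"moves": [[-1,0,0,0.0007,0],[-1,0,0,0,0],[-1,0,0,0,0]]}}

```text
t: 34.62
eef_pos: [0.5343, 0.0312, 0.1195]
ee_rot: [3.142, 0.0, -3.142]
force: [-0.3, -0.2, 2.3]
width: 0.0214
```

Contact, at the expected height. Release with a small opening and lift.

>>> {"method": "apply_moves", "body": {"moves": [[-1,0,0,0.0004,0],[0.1,0,0,0,0],[0.1,0,0,0,0],[0.1,0,0,0,0],[0.1,0,0,0,0],[0.1,0,0,-0.01,0],[0.1,0,0,-0.02,0],[0.1,0,0,-0.025,0],[0.1,0,0,-0.025,0],[0.1,0,0,-0.02,0],[0.1,0,0,-0.01,0],[0.1,0,0,0,0]]}}

```text
t: 35.62
eef_pos: [0.5354, 0.0315, 0.2317]
ee_rot: [3.14, 0.005, -3.141]
force: [0.2, -0.6, 0.4]
width: 0.048
```

```bash
python3 - <<'E'
from h import *
f=eyes.grab_frame("wrist");s=arm.get_state();print(s["t"],s["width"],s["eef_pos"],s["force"])
save("w20",f);P=cloud(f)
Q=near(P,(.5345,.031),.03,.155,.185);print("knob top",Q[:,2].max(),np.percentile(Q[:,2],90))
T=near(P,(.5345,.031),.016,.172,.180);print(len(T),T.mean(0) if len(T) else 0)
D=near(P,(.5345,.031),.032,.145,.156);print("disc z",len(D),np.percentile(D[:,2],[10,50,90]))
f=eyes.grab_frame("side");save("x20",f,(230,140,350,260),5)
f=eyes.grab_frame("scene");save("c20",f)
E
```

```text
35.6667 0.04774536599943734 [0.53450711 0.03143507 0.22973692] [0.23297192 0.0721547  0.35899612]
knob top 0.17829447945959193 0.1769067831155787
599 [0.5347673  0.0313219  0.17595466]
disc z 2168 [0.15030179 0.15122351 0.15211447]
```

View pics/w20.png

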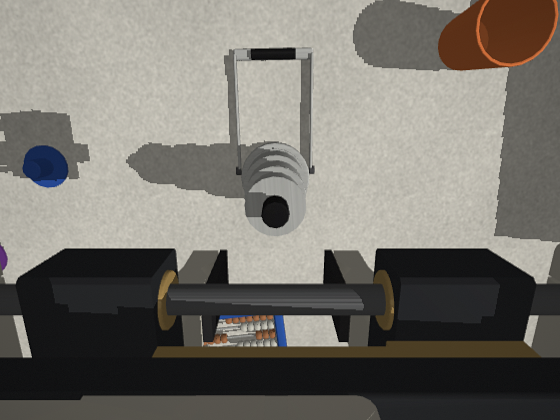

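View pics/x20.png

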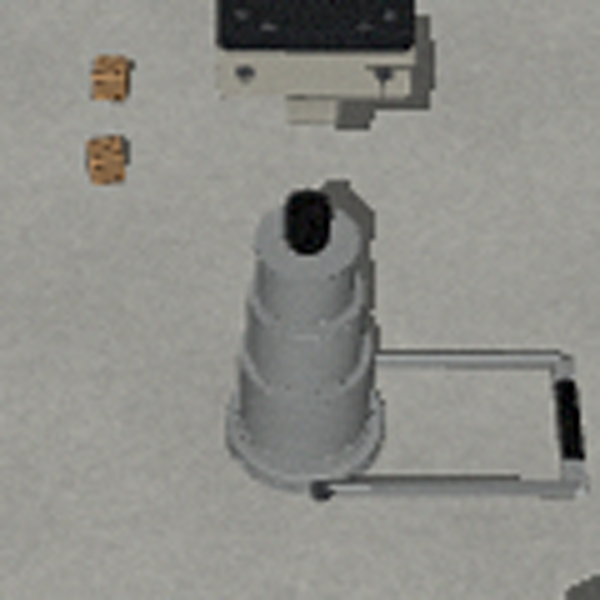

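View pics/c20.png

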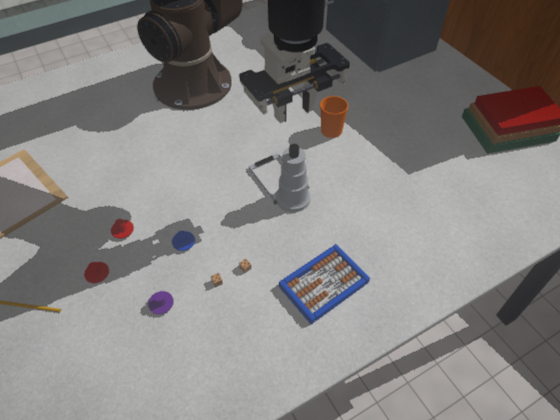

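All checks fit: the knob top is at about 0.176 (expected 0.175), the disc is level at 0.151 (expected 0.150), and the axis is at (0.535, 0.031). The cup, abacus, dice and look-alikes are where they were. Handing in.

```bash
python3 -c "
from station import job
print(job.job_done())"
```

```text
the job is handed in; nothing more can be done
None
```

I stacked the tiffin on its carrier base in the order asked: wide, middle and narrow tin, then the steel lid with the black knob. I let go of each piece and handed the job in at about 36 s with the gripper clear.

**Last checks:** The wide, middle and narrow rims measured about 0.065, 0.109 and 0.148 m (expected 0.065, 0.109, 0.147). The lid disc measured 0.151 and the knob top 0.176 (expected 0.150 and 0.175). All axes are within about 0.5 mm of the carrier axis, and the stack looks upright. In the last picture the cup, abacus, dice and coloured look-alike lids look undisturbed; I checked this by eye only.

**What disagreed or went wrong:**
- The fingertips sit about 40 mm above the reported TCP, so the first grasp closed on air above the wide tin. I corrected for this from the depth images.
- The scene and side cameras differed by a constant of about 4 mm in x and 6 mm in y. Their mean matched the wrist camera.
- The first try on the lid rubbed its disc and shifted it about 3 mm. I grasped it again slightly higher, without trouble.

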